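# Point out the short-moulded link, then its mould cavity

### The job

Show the toolmaker the fault and where it comes from. On the moulded shot lying on the bench the link (the bar with round eyes) did not fill and lacks its outer eye: point straight down at what there is of it, fingertips two or three centimetres above it, for two seconds. Then point in the same way at the middle of the link's cavity in the open mould half and finish still pointing there; touch nothing, and on the way point at no other part or cavity.

Things in the scene. Friction and masses are not known exactly. Their poses are not given: they have to be found in the camera images.
- mould: Steel injection mould half, fixed, parting face up, any yaw. Plates 196 x 196 mm; two brass nipples stick out 20 mm at +x. Origin: centre of the underside. Parting face 132 mm above the bench; four guide pillars, 18 mm thick, stand 40 mm above it 72 to 78 mm from the centre in x and y. Four cavities 5 mm deep round a cross runner: gear at +x, jigsaw piece +y, ring -x, link -y
- link_cavity (a point): Middle of the link's cavity, at the level of the parting face: a bar 50 mm long and 11 mm wide that ends in two round eyes of 20 mm diameter, lying radially, its middle 50 mm from the mould's centre
- gear_cavity (a point): Middle of the gear's cavity (46 mm diameter, 12 teeth), at the level of the parting face, 48 mm from the mould's centre
- ring_cavity (a point): Middle of the ring's cavity (45 mm outside, 25 mm inside diameter), at the level of the parting face, 47.5 mm from the mould's centre
- jigsaw_cavity (a point): Middle of the jigsaw piece's cavity (33 mm square with two round tabs and a round notch), at the level of the parting face, 50 mm from the mould's centre
- shot: One shot from this mould, blue plastic, 35 g, loose, flat on the bench, sprue up, any yaw: four parts 5 mm thick round a cross runner, 150 mm across, and in the centre the sprue, a 9 mm thick tapered stalk 60 mm tall. Origin: centre of the underside. Layout as in the mould: gear at +x, jigsaw piece +y, ring -x, link -y
- short_link (a point): Middle of what there is of the short link on the shot, on its top face 5 mm above the bench, 42.5 mm from the sprue axis: the inner eye (20 mm across) and an 11 mm wide bar that ends in a ragged stub 55 mm from the sprue; the outer eye is missing
- gear_part (a point): Middle of the top face of the gear on the shot (46 mm diameter)
- ring_part (a point): Middle of the top face of the ring on the shot (45 mm diameter)
- jigsaw_part (a point): Middle of the top face of the jigsaw piece on the shot (33 mm square with tabs)
- knife: Grey retractable knife, loose, 175 x 24 x 22 mm, lying on the bench between the mould and the shot; origin: middle of the underside, blade towards its +x
- pliers: Long-nose pliers with red handles, loose, 195 x 64 x 14 mm, lying on the bench beyond the work; origin: the joint, on the underside, jaws towards its +x
- bottle: Clear plastic bottle with blue cap, loose, standing, 65 mm diameter, 222 mm tall; origin: centre of the underside
Not all that is in view belongs to the job. There is more than one size of the bottle; the one meant has the size given above. Of the things shaped like the shot, the blue one is meant.

How it is judged (in metres and radians):
On the way, in this order (a step that is already met when the one before it is completed fails the run):
1. the tool points down at the short link on the shot: TCP within 18 mm of its middle seen from above and 20 to 75 mm above it, for 1.5 s (horizontal distance between the grasp point and short_link below 0.018 m and z of the grasp point in the frame of short_link between 0.02 and 0.075 m and angle between the grasp point's own z axis and vertical above 2.3 rad), for 1.5 s.
2. then the tool points down at the link's cavity in the mould: TCP within 18 mm of its middle seen from above and 20 to 75 mm above the face, for 1.5 s (horizontal distance between the grasp point and link_cavity below 0.018 m and z of the grasp point in the frame of link_cavity between 0.02 and 0.075 m and angle between the grasp point's own z axis and vertical above 2.3 rad), for 1.5 s.
At the end, for the whole second after the job is handed in: The tool still points down (within about 45 degrees) at the link's cavity: TCP within 18 mm of its middle seen from above, 20 to 75 mm above the parting face; shot, knife, pliers and bottle within 8 mm of where they were, bottle upright (all of step 2 and distance of each of shot, knife, pliers, bottle from where it was at the start of the episode below 0.008 m and angle between bottle's own z axis and vertical below 0.05 rad); the robot touches nothing.
It fails at once if the robot touches something (over 0.3 N) (contact force between any of the fingers, the arm and anything else above 0.3 N).
It fails at once if the shot is lifted or shifted, or a tool or the bottle is moved, by more than 8 mm (distance of any of shot, knife, pliers, bottle from where it was at the start of the episode above 0.008 m).
It fails at once if the tool points at another part or cavity: TCP within 15 mm of its middle seen from above and less than 60 mm above it ((horizontal distance between the grasp point and gear_part below 0.015 m and z of the grasp point in the frame of gear_part below 0.06 m) or (horizontal distance between the grasp point and gear_cavity below 0.015 m and z of the grasp point in the frame of gear_cavity below 0.06 m) or (horizontal distance between the grasp point and jigsaw_part below 0.015 m and z of the grasp point in the frame of jigsaw_part below 0.06 m) or (horizontal distance between the grasp point and jigsaw_cavity below 0.015 m and z of the grasp point in the frame of jigsaw_cavity below 0.06 m) or (horizontal distance between the grasp point and ring_part below 0.015 m and z of the grasp point in the frame of ring_part below 0.06 m) or (horizontal distance between the grasp point and ring_cavity below 0.015 m and z of the grasp point in the frame of ring_cavity below 0.06 m)).
It also fails if it takes over 45 s, if anything falls off the work surface, if the arm or the gripper's body presses on something with over 40 N, if the wrist force passes 120 N, or if a joint passes its speed limit or range.

### The arm

A 6-joint arm with a two-finger parallel gripper is mounted at the origin on the work surface. World frame = base frame: x ahead of the robot, y to its left, z up, the work surface at z = 0. Lengths are in mm, angles in rad, forces in N, time in s.
With the tool pointing down it reaches from about 400 to 925 mm from the base axis. Payload 12.5 kg.
Tool frame: the origin (TCP) lies between the finger pads, 19 mm behind the fingertips; this is the grasp point; z points along the fingers, y is the line along which they close (so a half turn about z gives the same grasp; the last joint's range is limited). The gripper opens to 95 mm and grips with 3 to 60 N. Pads are 20 mm wide; open, the fingers measure 119 mm over their backs; the gripper's body (75 mm by 180 mm) begins 59 mm behind the grasp point.
Start: joints at [-1.396, 0.491, 1.559, -0, 1.092, -0.106], TCP at [173.225, -600.531, 233.461] pointing down, gripper open.
Joint ranges: [-3.1, 3.1], [-0.84, 2.19], [0.05, 2.79], [-1.13, 4.28], [0.06, 2.93], [-2.69, 2.69]. Speed limits (rad/s): [2.22, 2.22, 2.79, 3.14, 3.14, 3.14].

### API

Orientations are given as [roll, pitch, yaw] about the fixed x, y, z axes, in that order (R = Rz(yaw) Ry(pitch) Rx(roll)).
In Python, from cell import env gives the robot as it stands.
- The arm moves only by the shell command python3 -m crank 'ROWS'. ROWS is JSON, a list of rows, each a list of 5 numbers: the shift along the tool's x, y, z in mm, then the turn about the tool's z in degrees, then the finger opening in mm, from 0 to 95.1. In form: [[dx, dy, dz, yaw, grip], ...]. A call has 1 to 10 rows; each row is the pose to reach, as a shift and turn from the pose commanded when the call began, along the tool's axes at that moment; what a row does not reach only later rows make up. A row lasts 1/12 s, in which the tool goes at most 41.7 mm and 7.16 degrees, less where a joint would pass 70% of its speed; a pose out of reach is approached as far as the arm can. A call with a gripper value outside its range is refused whole. The fingers move at their own pace and stop on an object; the grip force is fixed at half the most. Time passes only in rows, so rows that repeat a pose let the fingers close. It gives the time, the measured TCP pose, the force, the opening and the grip force at its end, in the units of the state.
- env.state(): the state, without advancing time (a new reading comes with each control period).
- env.read_camera(name): name is "scene" or "top"; returns a dict with "img" (384x512x3 uint8, blue, green, red), "K" (3x3 intrinsics, pixels), "pose" (4x4, takes a point from camera to world coordinates). Camera axes: x right, y down, z forward; pixel columns grow to the right and rows downward; lengths in mm; the calibration is good to about 2 mm. A picture is of the moment at which its call begins. There is no depth.
- env.job_done(): hands the job in; it is judged then, once.
The state is a dict: "t": time; "joints": joint angles; "qvel": joint speeds; "tau": joint torques, N m; "eef_pos": TCP position; "tcp_rot": TCP orientation; "ft_force": force on the tool from outside, world axes, zero at the start; "moment": the same for the moment, N m; "opening": opening from 0.0 (shut) to 1.0 (fully open); "grip_force": force on a finger pad.
Only numpy, scipy, OpenCV 4.12 (cv2) and the standard library are available. Lean on these libraries where they do the work, as an engineer would, in place of code of your own. Each camera call takes 0.05 s, during which the arm holds its last target. There are 200 camera calls.

## Working session

There is one attempt and no reset: what is moved stays moved. The work goes in short steps, Python scripts to look and compute and a shell command to move; the robot and the scene stay as the last step left them, time stands still between calls to the robot, and variables do not carry over. Pictures are saved under pics/ and viewed, at most 10 in all, crops included, and the job is handed in when it is done.

```bash
mkdir -p pics
python3 - <<'E'
from cell import env
import cv2,numpy as np
for n in("top","scene"):
    r=env.read_camera(n); cv2.imwrite(f"pics/{n}0.png",r["img"]); np.savez(f"{n}0.npz",K=r["K"],pose=r["pose"])
    print(n,r["K"].tolist(),np.round(r["pose"],3).tolist())
s=env.state();print(s["eef_pos"],s["tcp_rot"],s["t"],s["opening"])
E
```

```text
top [[483.1663936790728, 0.0, 253.63797474376184], [0.0, 483.1663936790728, 183.3817186061767], [0.0, 0.0, 1.0]] [[0.065, -0.974, 0.218, 209.131], [-0.998, -0.063, 0.018, -139.232], [-0.004, -0.219, -0.976, 1661.29], [0.0, 0.0, 0.0, 1.0]]
scene [[393.7643474943653, 0.0, 255.6630060625962], [0.0, 393.7643474943653, 187.6051392856228], [0.0, 0.0, 1.0]] [[-0.418, 0.735, -0.534, 1203.106], [0.908, 0.328, -0.26, 179.156], [-0.016, -0.594, -0.804, 1091.041], [0.0, 0.0, 0.0, 1.0]]
[ 173.17301065 -600.32757892  232.93274435] [-3.14061514e+00 -1.08387575e-04  2.80774820e-01] 0.1 1.00274896496002
```

View pics/top0.png

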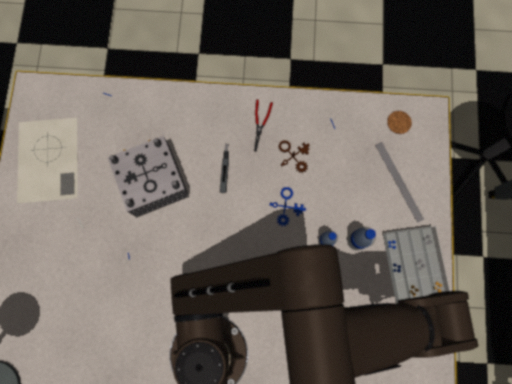

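View pics/scene0.png

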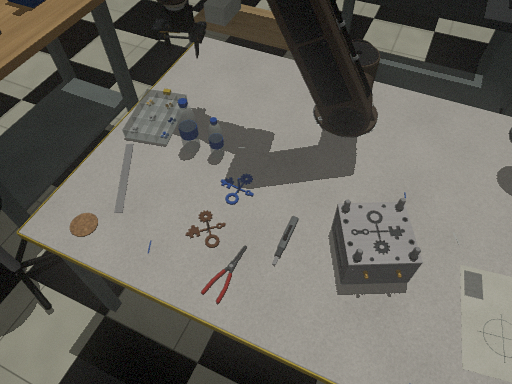

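Top view: the mould is at about (148,173). There are two shot-shaped things, a blue one at (287,206) and a brown one at (294,155). The blue one is meant. The knife is at (224,168), the pliers at (262,125), and two bottles stand at (328,238) and (362,238). I'll confirm with one enlarged composite.

Run:
```python
import cv2,numpy as np
t=cv2.imread("pics/top0.png");s=cv2.imread("pics/scene0.png")
def c(im,x,y,w,h,W,H): return cv2.resize(im[y:y+h,x:x+w],(W,H),interpolation=cv2.INTER_CUBIC)
a=np.hstack([c(t,262,181,50,50,400,300*4//3)[:300*4//3],c(t,100,125,100,100,400,400)])[:400]
# shot: 50px->400 (x8), mould top 100->400 (x4); scene below
b=np.hstack([c(s,215,168,50,25,400,200),c(s,330,195,100,50,400,200)])
cv2.imwrite("pics/crop.png",np.vstack([a,b]))
```

```text
(no output)
```

View pics/crop.png

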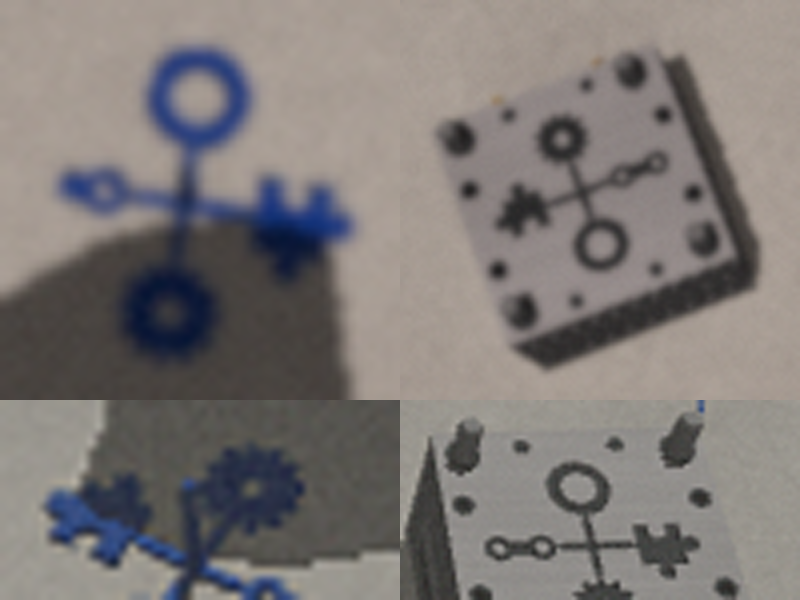

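```bash
cat > h.py <<'E'
import numpy as np
def w(n,px,z):
    d=np.load(f"{n}0.npz");P=d["pose"];r=P[:3,:3]@np.linalg.inv(d["K"])@np.array([px[0],px[1],1.])
    return (P[:3,3]+r*(z-P[2,3])/r[2])[:2]
E
python3 - <<'E'
from h import *
from scipy.optimize import least_squares
def crop(p,ox,oy,x,y,s): return ((p[0]-ox+.5)/s-.5+x,(p[1]-oy+.5)/s-.5+y)
def fit(loc,W):
    W=np.array(W);loc=np.array(loc,float)
    T=lambda q,l:q[:2]+l@np.array([[np.cos(q[2]),-np.sin(q[2])],[np.sin(q[2]),np.cos(q[2])]]).T
    best=min((least_squares(lambda q:(T(q,loc)-W).ravel(),[*W.mean(0),a]) for a in(-2,0,2,3)),key=lambda r:r.cost)
    return best.x,np.round((T(best.x,loc)-W),1).tolist(),T
S=[w("top",crop(p,0,0,262,181,8),5) for p in((169,313),(199,97),(105,190))]
q,r,T=fit([[48,0],[-47.5,0],[0,-35]],S);print("shot",q.round(2),r)
for n,l in dict(link=(0,-42.5),gear=(48,0),ring=(-47.5,0),jig=(0,50)).items():print(n,T(q,np.array(l)).round(1))
M=[w("top",crop(p,400,0,100,125,4),132) for p in((561,138),(602,244),(623,175),(656,161))]
q,r,T=fit([[48,0],[-47.5,0],[0,-35],[0,-65]],M);print("mould",q.round(2),r)
for n,l in dict(link=(0,-50),gear=(48,0),ring=(-47.5,0),jig=(0,50),p1=(75,75),p2=(75,-75),p3=(-75,75),p4=(-75,-75)).items():print(n,T(q,np.array(l)).round(1))
print("scene link cav mid",w("scene",crop((520.5,547),400,400,330,195,4),132))
print("bottles",w("top",(333,232),222),w("top",(371,231),222),w("top",(326,243),0),w("top",(358,245),0))
E
```

```text
shot [ 506.16 -221.18   -3.23] [[0.6, 0.1], [-0.1, -0.2], [-0.5, 0.1]]
link [ 509.9 -178.8]
gear [ 458.4 -216.9]
ring [ 553.5 -225.4]
jig [ 501.8 -271. ]
mould [5.6490e+02 2.4513e+02 4.7000e-01] [[-0.6, -0.6], [0.5, 0.1], [0.1, 0.8], [0.0, -0.3]]
link [587.3 200.4]
gear [607.8 266.7]
ring [522.5 223.8]
jig [542.5 289.8]
p1 [598.3 345.8]
p2 [665.6 211.8]
p3 [464.2 278.5]
p4 [531.5 144.4]
scene link cav mid [585.69811853 197.69482297]
bottles [ 397.90870741 -358.5407278 ] [ 408.26418526 -471.53568563] [ 387.68097532 -369.56312365] [ 387.9775562  -479.02645752]
```

The blue shot's short link is at about (510,-179) and the mould's link cavity at about (587,200). The residuals are under 1 mm, and the scene camera agrees to 3 mm. First I'll go up and close the fingers, then travel high over the bottles.

```bash
python3 -m crank '[[0,0,-35,0,60],[0,0,-70,0,30],[0,0,-105,0,0],[0,0,-140,0,0],[0,0,-160,0,0],[0,0,-160,0,0],[29,-21,-160,0,0],[58,-41,-160,0,0],[87,-62,-160,0,0],[116,-82,-160,0,0]]' && python3 -m crank '[[30,-21,0,0,0],[60,-42,0,0,0],[90,-64,0,0,0],[120,-85,0,0,0],[150,-106,0,0,0],[180,-127,0,0,0],[210,-149,0,0,0],[240,-170,0,0,0],[270,-191,0,0,0],[300,-212,0,0,0]]'
python3 - <<'E'
from cell import env
import numpy as np
s=env.state();d=np.array([509.9,-178.8,49])-s["eef_pos"];c,n=np.cos(s["tcp_rot"][2]),np.sin(s["tcp_rot"][2])
print(s["eef_pos"],s["opening"],"need",[c*d[0]+n*d[1],n*d[0]-c*d[1],-d[2]])
E
```

```text
t: 0.93
eef_pos: [262.4, -488.0, 392.2]
tcp_rot: [-3.14, 0.0, 0.28]
ft_force: [1.2, -0.5, 0.2]
opening: 0.355
grip_force: 0.0
t: 1.77
eef_pos: [492.1, -201.0, 392.5]
tcp_rot: [-3.141, 0.001, 0.281]
ft_force: [-0.7, -0.9, 0.5]
opening: 0.001
grip_force: 0.0
[ 492.09507531 -200.95429971  392.51949165] 0.0013113872578079573 need [np.float64(23.247847527216543), np.float64(-16.351327905354722), np.float64(343.51949164989406)]
```

```bash
python3 -m crank '[[23,-16,0,0,6],[23,-16,0,0,6],[23,-16,36,0,6],[23,-16,72,0,6],[23,-16,108,0,6],[23,-16,144,0,6],[23,-16,180,0,6],[23,-16,210,0,6],[23,-16,230,0,6],[23,-16,240,0,6]]'
python3 - <<'E'
from cell import env
import numpy as np,cv2
r=env.read_camera("scene")
im=r["img"];t=env.read_camera("top")["img"]
f=lambda i,x,y:cv2.resize(i[y:y+100,x:x+100],(400,400),interpolation=cv2.INTER_CUBIC)
cv2.imwrite("pics/a.png",np.hstack([f(im,190,120),f(t,230,150)]))
s=env.state();d=np.array([509.9,-178.8,49])-s["eef_pos"];c,n=np.cos(s["tcp_rot"][2]),np.sin(s["tcp_rot"][2])
print(s["eef_pos"],s["opening"],"need",[c*d[0]+n*d[1],n*d[0]-c*d[1],-d[2]])
E
```

```text
t: 2.6
eef_pos: [507.5, -180.8, 150.2]
tcp_rot: [-3.138, 0.004, 0.28]
ft_force: [-0.2, 0.2, -0.1]
opening: 0.063
grip_force: 0.0
[ 508.20571479 -180.99494379  151.8163307 ] 0.061478267962644814 need [np.float64(2.235611812269526), np.float64(-1.6402501132831555), np.float64(102.81633070332757)]
```

View pics/a.png

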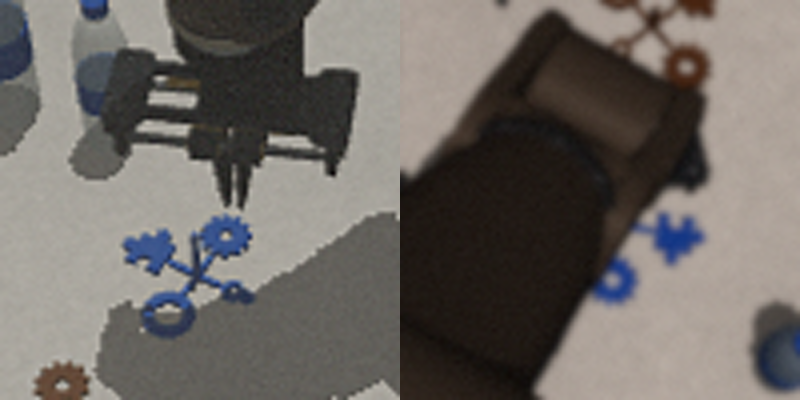

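The scene crop (left) shows the short link's stub at about (235,292), straight below the fingertips at (235,205). The short arm lies between the ring and the gear and has no outer eye. Both bottles are clear of the tool, so I'll descend and hold.

```bash
python3 -m crank '[[2,-1,15,0,6],[2,-1,35,0,6],[2,-1,55,0,6],[2,-1,75,0,6],[2,-1,90,0,6],[2,-1,98,0,6],[2,-1,102,0,6],[2,-1,102,0,6],[2,-1,102,0,6],[2,-1,102,0,6]]' && python3 -m crank '[[0,0,0,0,6],[0,0,0,0,6],[0,0,0,0,6],[0,0,0,0,6],[0,0,0,0,6],[0,0,0,0,6],[0,0,0,0,6],[0,0,0,0,6],[0,0,0,0,6],[0,0,0,0,6]]' && python3 -m crank '[[0,0,0,0,6],[0,0,0,0,6],[0,0,0,0,6],[0,0,0,0,6],[0,0,0,0,6],[0,0,0,0,6],[0,0,0,0,6],[0,0,0,0,6],[0,0,0,0,6],[0,0,0,0,6]]'
python3 - <<'E'
from cell import env
import cv2
im=env.read_camera("scene")["img"]
cv2.imwrite("pics/b.png",cv2.resize(im[120:220,190:290],(500,500),interpolation=cv2.INTER_CUBIC))
E
```

```text
t: 3.53
eef_pos: [511.2, -179.8, 52.5]
tcp_rot: [3.14, -0.001, 0.281]
ft_force: [0.1, -0.4, -0.9]
opening: 0.064
grip_force: 0.0
t: 4.37
eef_pos: [510.8, -179.5, 51.4]
tcp_rot: [3.142, 0.0, 0.281]
ft_force: [0.4, 0.8, 0.2]
opening: 0.062
grip_force: 0.0
t: 5.2
eef_pos: [510.8, -179.5, 51.4]
tcp_rot: [3.142, 0.0, 0.281]
ft_force: [0.1, -0.3, -0.4]
opening: 0.065
grip_force: 0.0
```

View pics/b.png

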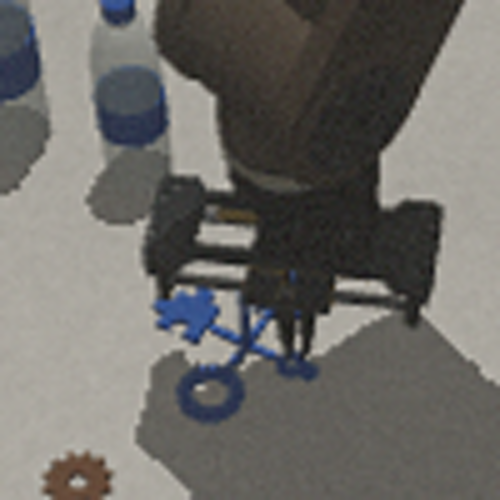

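The fingertips at (295,355) are right over the link remnant at (300,368), with nothing touched. I'll hold a little longer, rise straight up, then travel high to the mould.

```bash
python3 -m crank '[[0,0,0,0,6],[0,0,0,0,6],[0,0,0,0,6],[0,0,0,0,6],[0,0,0,0,6],[0,0,0,0,6]]' && python3 -m crank '[[0,0,-15,0,6],[0,0,-45,0,6],[0,0,-80,0,6],[0,0,-115,0,6],[0,0,-150,0,6],[0,0,-185,0,6],[0,0,-220,0,6],[0,0,-245,0,6],[0,0,-260,0,6],[0,0,-260,0,6]]' && python3 -m crank '[[16,-30,0,0,6],[32,-61,0,0,6],[48,-92,0,0,6],[64,-122,0,0,6],[80,-153,0,0,6],[96,-184,0,0,6],[112,-214,0,0,6],[128,-245,0,0,6],[144,-275,0,0,6],[160,-306,0,0,6]]' && python3 -m crank '[[10,-20,0,0,6],[19,-38,0,0,6],[19,-38,0,0,6],[19,-38,0,0,6],[19,-38,0,0,6]]'
python3 - <<'E'
from cell import env
import numpy as np,cv2
im=env.read_camera("scene")["img"]
cv2.imwrite("pics/c.png",cv2.resize(im[130:300,290:460],(600,600),interpolation=cv2.INTER_CUBIC))
s=env.state();d=np.array([587,200,177])-s["eef_pos"];c,n=np.cos(s["tcp_rot"][2]),np.sin(s["tcp_rot"][2])
print(s["eef_pos"],"need",np.round([c*d[0]+n*d[1],n*d[0]-c*d[1],-d[2]],1))
E
```

```text
t: 5.75
eef_pos: [510.8, -179.5, 51.4]
tcp_rot: [3.141, -0.0, 0.281]
ft_force: [0.6, 0.1, -0.1]
opening: 0.06
grip_force: 0.0
t: 6.58
eef_pos: [511.4, -179.8, 314.8]
tcp_rot: [3.138, -0.004, 0.281]
ft_force: [0.0, -0.3, -0.0]
opening: 0.065
grip_force: 0.0
t: 7.42
eef_pos: [579.5, 160.5, 309.9]
tcp_rot: [-3.142, 0.002, 0.281]
ft_force: [0.0, -0.1, 0.4]
opening: 0.063
grip_force: 0.0
t: 7.83
eef_pos: [587.1, 200.1, 310.4]
tcp_rot: [3.141, 0.001, 0.281]
ft_force: [-0.0, 0.1, 0.3]
opening: 0.064
grip_force: 0.0
[587.24771734 199.76273851 310.7537789 ] need [ -0.2  -0.3 133.8]
```

View pics/c.png

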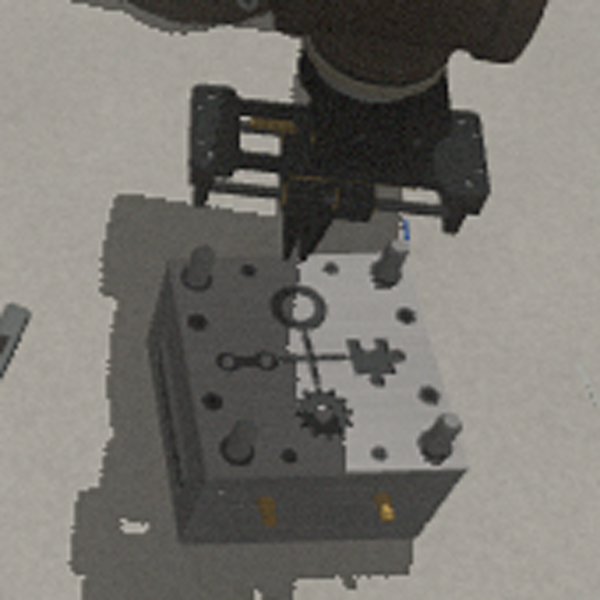

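The link cavity is at crop (248,360). The fingertips at (300,245) project straight down onto it, and the pillars stay below the gripper body. I'll descend and hold.

```bash
python3 -m crank '[[0,0,20,0,6],[0,0,45,0,6],[0,0,70,0,6],[0,0,95,0,6],[0,0,113,0,6],[0,0,125,0,6],[0,0,131,0,6],[0,0,133,0,6],[0,0,133,0,6],[0,0,133,0,6]]' && python3 -m crank '[[0,0,0,0,6],[0,0,0,0,6],[0,0,0,0,6],[0,0,0,0,6],[0,0,0,0,6],[0,0,0,0,6],[0,0,0,0,6],[0,0,0,0,6],[0,0,0,0,6],[0,0,0,0,6]]' && python3 -m crank '[[0,0,0,0,6],[0,0,0,0,6],[0,0,0,0,6],[0,0,0,0,6],[0,0,0,0,6],[0,0,0,0,6],[0,0,0,0,6],[0,0,0,0,6],[0,0,0,0,6],[0,0,0,0,6]]'
python3 - <<'E'
from cell import env
import cv2
im=env.read_camera("scene")["img"]
cv2.imwrite("pics/d.png",cv2.resize(im[130:300,290:460],(600,600),interpolation=cv2.INTER_CUBIC))
E
```

```text
t: 8.72
eef_pos: [587.8, 200.4, 179.3]
tcp_rot: [3.141, -0.001, 0.28]
ft_force: [1.4, -0.0, -0.4]
opening: 0.063
grip_force: 0.0
t: 9.55
eef_pos: [587.4, 200.7, 178.4]
tcp_rot: [3.142, 0.0, 0.281]
ft_force: [0.3, 0.2, -0.8]
opening: 0.062
grip_force: 0.0
t: 10.38
eef_pos: [587.4, 200.6, 178.4]
tcp_rot: [3.141, -0.0, 0.281]
ft_force: [-0.2, 0.1, 0.6]
opening: 0.064
grip_force: 0.0
```

View pics/d.png

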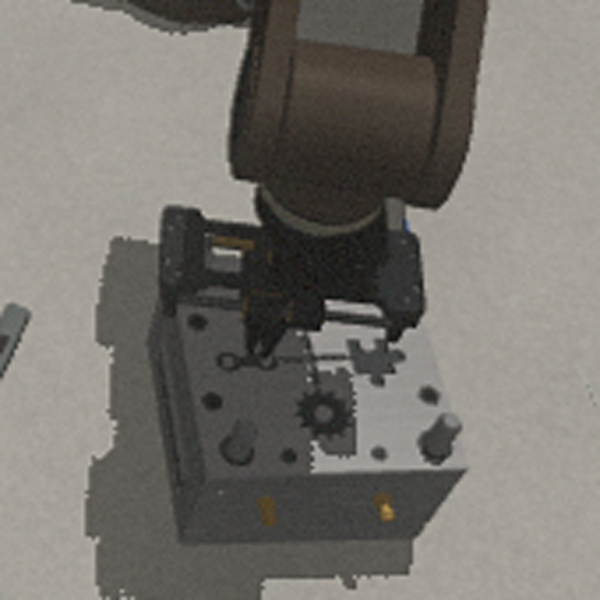

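The fingertips at about (258,348) are 27 mm above the face and project onto the cavity's middle at (248,362). I'll hold briefly and hand in.

```bash
python3 -m crank '[[0,0,0,0,6],[0,0,0,0,6],[0,0,0,0,6],[0,0,0,0,6],[0,0,0,0,6],[0,0,0,0,6]]' && python3 -c "
from cell import env
print(env.job_done())"
```

```text
t: 10.93
eef_pos: [587.4, 200.6, 178.4]
tcp_rot: [3.141, -0.0, 0.281]
ft_force: [0.2, -0.1, 0.4]
opening: 0.063
grip_force: 0.0
the job is handed in; nothing more can be done
None
```

I pointed at the short link on the blue shot for over two seconds, then at the link's cavity in the mould, and handed the job in still pointing there; the force readings and pictures showed no contact, and the hand-in returned no verdict.

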